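Stamp the pink matchbox with the treadle press

ROBOT

A 6-joint arm with a two-finger parallel gripper is mounted at the origin on a cart in front of the work surface, level with it; the furniture and walls round the work are solid. World frame = base frame: x ahead of the robot, y to its left, z up, the work surface at z = 0. Lengths are in mm, angles in degrees, forces in N, time in s.
With the tool pointing down it reaches from about 300 to 850 mm from the base axis. Payload 4.2 kg.
Tool frame: the origin (TCP) lies midway between the tips of the shut fingers; the grasp point (between the pads) lies 19 mm behind it; z points along the fingers, y is the line along which they close (so a half turn about z gives the same grasp; the last joint's range is limited). The gripper opens to 91 mm and grips with 3 to 60 N. Pads are 32 mm wide; open, the fingers measure 118 mm over their backs; the gripper's body (76 mm by 178 mm) begins 60 mm behind the grasp point.
Start: joints at [70.531, 18.312, 89.639, -0, 72.044, -1.146], TCP at [180.769, 545.862, 213.976] pointing down, gripper open.
Joint ranges: [-177.97, 177.97], [-48.28, 115.42], [12.27, 149.76], [-77.06, 257.06], [2.81, 150.46], [-146.56, 146.56]. Speed limits (degrees/s): [147.25, 147.25, 180, 180, 180, 180].

INTERFACE

Orientations are given as [roll, pitch, yaw] about the fixed x, y, z axes, in that order (R = Rz(yaw) Ry(pitch) Rx(roll)).
In Python, from workcell import env, camrig, job gives the robot as it stands (env), with the cameras (camrig) and the job (job).
- The arm moves only by the tool advance, called after "Request:" by a JSON object that holds its "api" and its "payload". Schema: {"type":"object","properties":{"motion":{"type":"array","items":{"type":"object","properties":{"dx":{"type":"number"},"dy":{"type":"number"},"dz":{"type":"number"},"drx":{"type":"number"},"dry":{"type":"number"},"drz":{"type":"number"}},"additionalProperties":false},"minItems":1,"maxItems":8},"finger_gap":{"type":"number"},"squeeze":{"type":"number"},"only":{"type":"string"},"quiet":{"type":"boolean"},"lines":{"type":"string"}},"required":["motion"],"additionalProperties":false}. motion is a list of rows, 1 to 8 of them, each an object with the fields dx, dy, dz (the shift in shares of the most that a row can go, 1 being 50 mm), drx, dry, drz (a rotation vector in parts of the range, where 1.0 means 2 pi rad); a field left out counts as zero; each row shifts and turns the commanded pose from where the row before left it, along the tool's axes as they then stand; what a row does not reach is not made up. A row lasts 1/10 s, in which the tool goes at most 50 mm and 8.59 degrees, less where a joint would pass 70% of its speed; a pose out of reach is approached as far as the arm can. finger_gap is the finger opening in mm, set as the call begins (left out keeps the last). The fingers move at their own pace and stop on an object; squeeze is the grip in N (left out, the last holds). Time passes only in rows, so rows that do not move let the fingers close. The tool returns the time, the measured TCP pose, the force, the opening and the grip force at its end. only (a regular expression) keeps the lines of the reply that match it, lines (a string "A,B") keeps lines A to B, and quiet returns only ok. No shift or turn number may pass 1 either way. Input that does not fit is refused with a message, and nothing moves.
- env.state(): the state, without advancing time (a new reading comes with each control period).
- camrig.grab_frame(name): name is "side" or "top" or "wrist"; returns the picture (384x512x3 uint8, blue, green, red); there is no depth.
- camrig.camera_model(name): a dict with "fx", "fy", "cx", "cy" (pixels), "T" (4x4, takes a point from camera to world coordinates). Camera axes: x right, y up, looking along -z (the intrinsics and any distortion apply to the point x, -y, -z); pixel columns grow to the right and rows downward; lengths in mm; the calibration is good to about 2 mm. A picture is of the moment at which its call begins: read the wrist's pose just before it. camera_model takes no time and is no camera call; for the wrist camera it gives the pose at the moment of the call.
- job.job_done(): hands the job in; it is judged then, once.
The state is a dict: "time_s": time; "qpos": joint angles; "qvel": joint speeds; "effort": joint torques, N m; "ee_pos": TCP position; "ee_rot": TCP orientation; "force": force on the tool from outside, world axes, zero at the start; "torque": the same for the moment, N m; "gripper_width": finger opening in mm; "gripper_force": force on a finger pad.
Only numpy, scipy, OpenCV 4.12 (cv2) and the standard library are available. Lean on these libraries where they do the work, as an engineer would, in place of code of your own. Each camera call takes 0.05 s, during which the arm holds its last target. There are 200 camera calls.

TASK

Two small treadle stamping presses stand on the shop table, one loaded with a pink matchbox and one with a navy matchbox. Stamp the pink matchbox: push the treadle of its press down to its stop with the gripper, keep it there for about a second, then let it come all the way up again. Do not work the press with the navy matchbox, and leave the pink matchbox lying in its press.

Things in the scene. Friction and masses are not known exactly. Their poses are not given: they have to be found in the camera images.
- press_pink_pad (a point): Push point on the treadle of the press holding the pink matchbox: top of the ribbed black rubber pad (60 x 44 mm), on the centre line, 95 mm from the hinge, 25 mm from the free edge, about 73 mm above the table when up; at the stop 32 mm lower and 8 mm along -x. Axes with the treadle up: z up, x level from the free edge past the hinge to the matchbox, y along the hinge.
- press_pink_treadle (a joint): Its treadle (dark steel plate 116 x 50 mm, hinge pin 34 mm above the table, free edge toward the robot), rad: 0 up (sloping 20 degrees), 0.35 level at its stop. A spring lifts it: 3 N to start, 8 N at the stop, at the push point. The brass stamp goes down with it, 31 mm, on to the box. Only the stamp head and column, 170 mm high, 127 mm and more along +x from the push point, stand over 50 mm.
- press_navy_treadle (a joint): Treadle of the other, identical press, which holds the navy matchbox, rad: 0 up, 0.35 down. To be left up. Both presses are grey, 280 x 110 mm, fixed to the table.
- matchbox_pink: Pink patterned matchbox, 36 x 57 x 16 mm, loose in the low nest of its press under the raised stamp; origin at the centre of its underside, 32 mm above the table; z up, x along the press away from the treadle. It lies 150 mm along x from the push point (treadle up), on the same centre line.

How it is judged:
By the outcome, as a careful person would: the job done as asked, in the order asked, and still so for the second after the job is handed in, with the robot touching nothing.
It also fails if it takes over 29 s, if anything falls off the work surface, if the arm or the gripper's body presses on something with over 40 N, if the wrist force passes 120 N, or if a joint passes its speed limit or range.

## Working session

There is one attempt and no reset: what is moved stays moved. The work goes in short steps, Python scripts to look and compute and a tool call to move; the robot and the scene stay as the last step left them, time stands still between calls to the robot, and variables do not carry over. Pictures are saved under pics/ and viewed, at most 10 in all, crops included, and the job is handed in when it is done.

```bash
mkdir -p pics; ls
```

Create h.py:
```python
import numpy as np, cv2
from workcell import env, camrig, job
def ray(m,u,v):
    d=np.array([(u-m["cx"])/m["fx"],-(v-m["cy"])/m["fy"],-1.0]); T=np.array(m["T"])
    return T[:3,3],T[:3,:3]@d
def onplane(m,u,v,z):
    o,d=ray(m,u,v); return o+d*(z-o[2])/d[2]
def tri(m1,p1,m2,p2):
    o1,d1=ray(m1,*p1);o2,d2=ray(m2,*p2)
    s=np.linalg.lstsq(np.c_[d1,-d2],o2-o1,rcond=None)[0]
    a,b=o1+d1*s[0],o2+d2*s[1]; return (a+b)/2,np.linalg.norm(a-b)
```

Run:
```python
from h import *
f=[camrig.grab_frame(n) for n in("top","side")]
for n,i in zip(("top","side"),f): cv2.imwrite(f"pics/{n}0.png",i); m=camrig.camera_model(n); print(n,{k:(np.round(v,3).tolist()) for k,v in m.items() if not isinstance(v,str)})
print(env.state())
```

```text
pics
workcell.py
top {'fx': 353.08, 'fy': 353.08, 'cx': 257.618, 'cy': 193.718, 'T': [[-0.007, 0.985, -0.172, 374.712], [-0.999, -0.013, -0.034, -30.294], [-0.036, 0.171, 0.985, 1065.238], [0.0, 0.0, 0.0, 1.0]]}
side {'fx': 369.438, 'fy': 369.438, 'cx': 255.762, 'cy': 186.988, 'T': [[0.965, 0.182, -0.188, 371.02], [-0.261, 0.67, -0.694, -677.614], [-0.0, 0.719, 0.695, 741.865], [0.0, 0.0, 0.0, 1.0]]}
{'time_s': 0.1, 'qpos': array([ 7.05307096e+01,  1.83466367e+01,  8.96982133e+01, -1.14312897e-03,
        7.20442657e+01, -1.14724014e+00]), 'qvel': array([-0.06765339, -0.06330761, -0.13248407, -0.0444008 , -0.11264583,
       -0.01004362]), 'effort': array([ 1.16077594e-03, -4.13337636e+01, -2.32511687e+01,  7.30623049e-02,
        4.22214798e-02, -5.84295594e-05]), 'ee_pos': array([180.62517079, 545.42407841, 213.22595505]), 'ee_rot': array([-1.79910880e+02, -6.97567687e-04,  1.61678302e+02]), 'force': array([ 1.10451478, -0.24564836, -0.73831356]), 'torque': array([-0.04889836, -0.02882035,  0.00762257]), 'gripper_force': 0.0, 'gripper_width': 91.37792003770714}
```

View pics/top0.png

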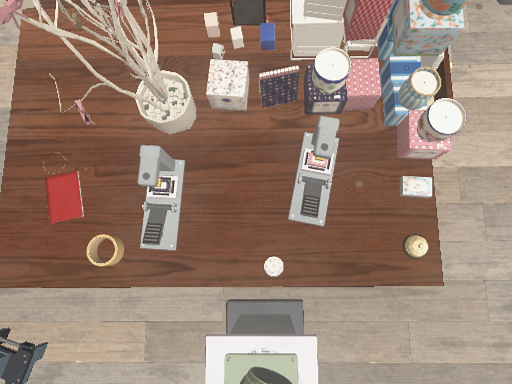

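View pics/side0.png

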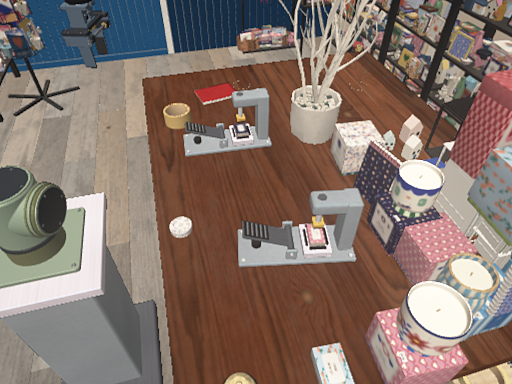

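The top view shows the pink press's pad near (311,204) and its matchbox near (318,162), with the navy press at (160,200). In the side view the pink pad is near (268,233). I'll enlarge both and segment them.

Run:
```python
from h import *
a=cv2.imread("pics/top0.png")[110:235,275:355]; b=cv2.imread("pics/side0.png")[180:275,230:370]
A=cv2.resize(a,None,fx=4,fy=4,interpolation=cv2.INTER_NEAREST);B=cv2.resize(b,None,fx=3.4,fy=3.4,interpolation=cv2.INTER_NEAREST)
C=np.zeros((500,800,3),np.uint8);C[:500,:320]=A;C[:B.shape[0],322:322+B.shape[1]]=B
cv2.imwrite("pics/crop.png",C)
for n,im,(x0,y0) in(("top",a,(275,110)),("side",b,(230,180))):
  for th in (45,60,75,90):
    k=(im.max(2)<th).astype(np.uint8); nn,l,s,c=cv2.connectedComponentsWithStats(k)
    print(n,th,[(s[i].tolist(),np.round(c[i]+[x0,y0],1).tolist()) for i in range(1,nn) if s[i,4]>25])
```

```text
top 45 []
top 60 []
top 75 []
top 90 [([30, 0, 16, 4, 33], [310.0, 112.1]), ([26, 85, 18, 21, 153], [309.9, 205.3])]
side 45 []
side 60 [([22, 61, 9, 7, 42], [255.8, 244.1]), ([80, 67, 16, 2, 31], [317.3, 247.5])]
side 75 [([124, 0, 16, 23, 143], [363.2, 187.5]), ([14, 41, 25, 19, 190], [255.6, 230.7]), ([22, 60, 9, 8, 60], [255.8, 243.5]), ([80, 66, 16, 3, 35], [318.0, 247.4])]
side 90 [([123, 0, 17, 23, 193], [363.1, 187.7]), ([137, 30, 3, 15, 28], [368.3, 217.9]), ([10, 33, 29, 27, 259], [254.8, 229.7]), ([93, 48, 5, 17, 28], [325.1, 235.7]), ([22, 59, 9, 9, 66], [255.8, 243.2]), ([80, 66, 16, 3, 36], [318.1, 247.3])]
```

View pics/crop.png

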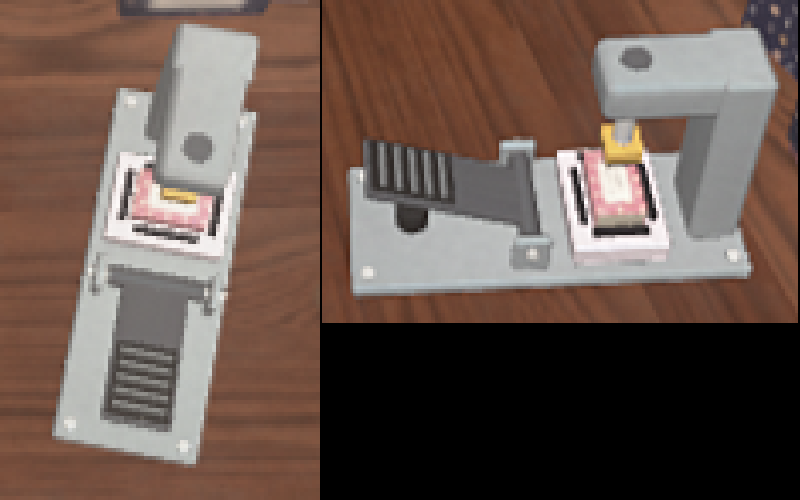

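The crop shows the pink press clearly: treadle up, stamp raised, matchbox in its nest. Next I triangulate the pad corners and base screws from the two views.

Run:
```python
from h import *
mt,ms=camrig.camera_model("top"),camrig.camera_model("side")
P={"nearL":((102,420),(366,139)),"nearR":((171,431),(366,196)),"farL":((118,341),(456,158)),"farR":((180,349),(452,206)),
"scrNR":((183,446),(368,272)),"scrNL":((69,424),(363,175)),"scrFR":((243,122),(733,256)),
"boxnear_L":((131,217),(592,154)),"boxnearR":((210,228),(597,222))}
R={}
for k,(t,s) in P.items():
    p,g=tri(mt,(275+t[0]/4-.5,110+t[1]/4-.5),ms,(230+(s[0]-322)/3.4-.5,180+s[1]/3.4-.5)); R[k]=p; print(k,p.round(1),round(g,1))
c=sum(R[k] for k in("nearL","nearR","farL","farR"))/4; print("pad centre",c.round(1))
for a,b in(("nearL","farL"),("nearR","farR"),("scrNR","scrFR"),("nearL","nearR"),("scrNL","scrNR")):
    d=R[b]-R[a]; print(a,b,np.linalg.norm(d).round(1),np.degrees(np.arctan2(d[1],d[0])).round(1))
# pink box mask centroid in top and distance/direction check
im=cv2.imread("pics/top0.png")[110:235,275:355];h=cv2.cvtColor(im,cv2.COLOR_BGR2HSV)
k=cv2.inRange(h,(160,60,130),(180,255,255));n,l,s,ce=cv2.connectedComponentsWithStats(k);i=1+s[1:,4].argmax();print(s[i],onplane(mt,*(ce[i]+[275,110]),48).round(1))
```

```text
nearL [ 488.5 -114.6   77.1] 4.3
nearR [ 478.6 -162.4   75.9] 0.8
farL [ 549.1 -129.8   54.8] 6.0
farR [ 537.6 -173.    59.1] 2.6
scrNR [ 474.1 -179.2   13.6] 1.3
scrNL [491.1 -95.2  14.6] 0.8
scrFR [ 723.3 -234.2   15.3] 1.7
boxnear_L [ 645.9 -143.6   44.3] 9.6
boxnearR [ 632.2 -200.8   43.4] 0.7
pad centre [ 513.5 -145.    66.7]
nearL farL 66.3 -14.0
nearR farR 62.3 -10.2
scrNR scrFR 255.2 -12.4
nearL nearR 48.8 -101.7
scrNL scrNR 85.7 -101.4
[43 54  8  4 16] [ 634.  -184.4   48. ]
```

The checks agree. Press yaw is about −12°, the pad is about 65 × 48 mm, and the box near edge puts the push point at about (507…510, −144, 72). I'll move above it with the fingers shut.

Units first: shifts go in shares of 50 mm and turns go in shares of 2 pi rad. So -31 mm is -0.62, -30 mm is -0.6.

Request:
{"api": "advance", "payload": {"motion": [{"dx":-0.6, "dy":-0.62}, {"dx":-0.6, "dy":-0.62}, {"dx":-0.6, "dy":-0.62}, {"dx":-0.6, "dy":-0.62}, {"dx":-0.6, "dy":-0.62}, {"dx":-0.6, "dy":-0.62}, {"dx":-0.6, "dy":-0.62}, {"dx":-0.6, "dy":-0.62}], "finger_gap": 0, "squeeze": 20}}

```text
time_s: 0.9
ee_pos: [330.8, 233.3, 213.8]
ee_rot: [-180.0, -0.0, 161.7]
force: [1.0, 1.0, 0.1]
gripper_width: 30.4
gripper_force: 0.0
```

Request:
{"api": "advance", "payload": {"motion": [{"dx":-0.6, "dy":-0.62}, {"dx":-0.6, "dy":-0.62}, {"dx":-0.6, "dy":-0.62}, {"dx":-0.6, "dy":-0.62}, {"dx":-0.6, "dy":-0.62}, {"dx":-0.6, "dy":-0.62}, {"dx":-0.6, "dy":-0.62}, {"dx":-0.6, "dy":-0.62}]}}

```text
time_s: 1.7
ee_pos: [480.7, -77.7, 213.7]
ee_rot: [180.0, -0.0, 161.6]
force: [0.6, 0.6, -0.7]
gripper_width: 0.7
gripper_force: 0.0
```

Run:
```python
from h import *
from scipy.spatial.transform import Rotation as Ro
s=env.state();R=Ro.from_euler('xyz',s["ee_rot"],degrees=True).as_matrix()
print(s["ee_pos"],s["ee_rot"],s["force"],R.T@(np.array([507,-144,150])-s["ee_pos"]),np.degrees(np.arctan2(R[1,1],R[0,1])))
```

```text
[480.71488759 -77.65543178 213.67172398] [ 1.79986617e+02 -2.82016703e-02  1.61648879e+02] [ 0.62116384  0.60343756 -0.66126262] [-45.86760274 -54.70988703  63.63637781] 71.64887218492323
```

To row units: -28 mm is -0.56, -27 mm is -0.54, -6.4 degrees / 360 = -0.0178.

Request:
{"api": "advance", "payload": {"motion": [{"dx":-0.46, "dy":-0.54, "dz":0.2}, {"dx":-0.46, "dy":-0.56, "dz":0.2}, {"dz":0.44}, {"dz":0.44, "drz":-0.0178}, {}, {}]}}

```text
time_s: 2.3
ee_pos: [506.8, -142.5, 149.9]
ee_rot: [180.0, -0.0, 168.0]
force: [-0.1, -0.1, 0.1]
gripper_width: 0.6
gripper_force: 0.0
```

Run:
```python
from h import *
m=camrig.camera_model("wrist");w=camrig.grab_frame("wrist");s=camrig.grab_frame("side")
cv2.imwrite("pics/w1.png",w);cv2.imwrite("pics/s1.png",s)
C=np.zeros((384,790,3),np.uint8);C[:,:512]=w;c=cv2.resize(s[130:280,210:320],None,fx=2.5,fy=2.5);C[:c.shape[0],514:514+c.shape[1]]=c;cv2.imwrite("pics/c1.png",C)
T=np.array(m["T"]);
def proj(p):
    q=np.linalg.inv(T)@np.r_[p,1];return m["cx"]+m["fx"]*q[0]/-q[2],m["cy"]-m["fy"]*q[1]/-q[2]
print(m["fx"],T.round(2).tolist(),proj([507,-144,72]),proj([483.5,-138.5,80]),{k:v for k,v in m.items() if k not in("T",)})
```

```text
270.5179721383503 [[0.21, -0.95, -0.24, 438.27], [0.98, 0.2, 0.05, -128.7], [0.0, -0.25, 0.97, 320.73], [0.0, 0.0, 0.0, 1.0]] (np.float64(255.42443554285194), np.float64(205.83219566942932)) (np.float64(255.9140024093216), np.float64(182.5657477543163)) {'fx': 270.5179721383503, 'fy': 270.5179721383503, 'cx': 256.22738028451363, 'cy': 198.5880905801278}
```

View pics/c1.png

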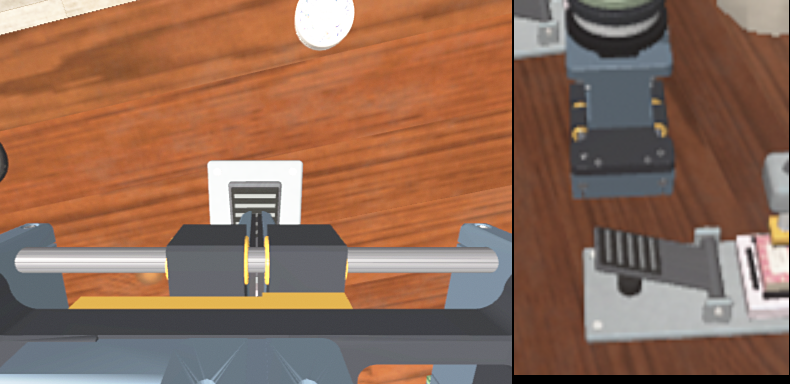

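The wrist view shows the pad's free edge at about (255,183), against a predicted (256,183). The pad is aligned with the tool and centred, so I descend to it.

To row units: 30 mm is 0.6, 25 mm is 0.5.

Request:
{"api": "advance", "payload": {"motion": [{"dz":0.6}, {"dz":0.5}, {"dz":0.2}, {}]}}

```text
time_s: 2.8
ee_pos: [506.6, -142.2, 84.6]
ee_rot: [180.0, -0.1, 168.1]
force: [-0.2, 0.3, 0.4]
gripper_width: 0.2
gripper_force: 0.0
```

Request:
{"api": "advance", "payload": {"motion": [{"dz":0.1}, {"dz":0.1}, {"dx":0.02, "dz":0.1}, {"dx":0.02, "dz":0.1}, {"dx":0.02, "dz":0.1}, {}]}}

```text
time_s: 3.4
ee_pos: [503.4, -141.9, 59.4]
ee_rot: [180.0, -0.1, 168.1]
force: [-1.5, 0.4, 3.8]
gripper_width: 0.3
gripper_force: 1.9
```

Contact is made, with about 4 N of spring force. I continue to the stop.

To row units: 4 mm is 0.08, 2 mm is 0.04.

Request:
{"api": "advance", "payload": {"motion": [{"dx":0.04, "dz":0.08}, {"dx":0.04, "dz":0.08}, {"dx":0.02, "dz":0.08}, {"dx":0.02, "dz":0.08}, {}]}}

```text
time_s: 3.9
ee_pos: [498.6, -140.9, 43.7]
ee_rot: [-180.0, 0.1, 168.1]
force: [3.4, -0.8, 4.8]
gripper_width: 0.4
gripper_force: 2.5
```

Request:
{"api": "advance", "payload": {"motion": [{"dz":0.04}, {}]}}

```text
time_s: 4.1
ee_pos: [498.5, -140.8, 42.0]
ee_rot: [-180.0, 0.0, 168.1]
force: [2.7, -0.8, 5.6]
gripper_width: 0.3
gripper_force: 2.6
```

To row units: 1 mm is 0.02.

Request:
{"api": "advance", "payload": {"motion": [{"dz":0.02}, {"dz":0.02}, {}]}}

```text
time_s: 4.4
ee_pos: [498.4, -140.8, 40.6]
ee_rot: [180.0, 0.0, 168.1]
force: [2.2, -1.0, 7.4]
gripper_width: 0.6
gripper_force: 4.2
```

Request:
{"api": "advance", "payload": {"motion": [{"dz":0.02}, {}]}}

```text
time_s: 4.6
ee_pos: [498.4, -140.8, 40.4]
ee_rot: [-180.0, 0.1, 168.1]
force: [0.2, 0.2, 14.6]
gripper_width: 0.3
gripper_force: 7.2
```

Run:
```python
from h import *
s=camrig.grab_frame("side");cv2.imwrite("pics/c2.png",cv2.resize(s[160:280,220:370],None,fx=4,fy=4));print(env.state()["force"])
```

```text
[ 0.60850811  0.4649495  14.05070385]
```

View pics/c2.png

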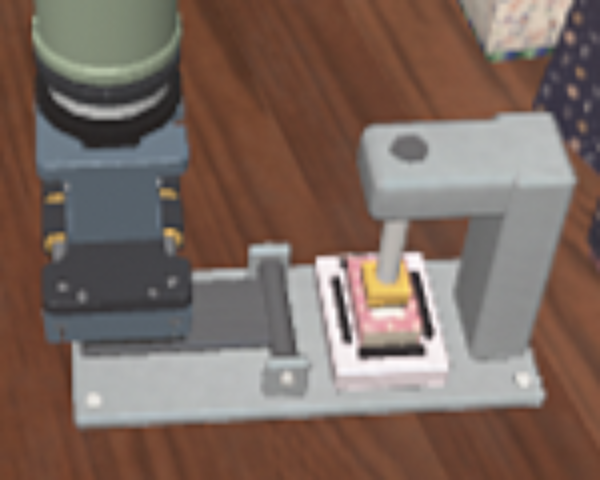

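The picture shows the treadle level and the brass stamp on the pink box. The force jumped from 7 to 14.6 N at z = 40.4, so it is at the stop. I hold it for about a second.

To row units: 0.5 mm is 0.01.

Request:
{"api": "advance", "payload": {"motion": [{"dz":0.01}, {}, {}, {}, {}, {}, {}, {}]}}

```text
time_s: 5.45
ee_pos: [498.4, -140.8, 40.3]
ee_rot: [-180.0, 0.1, 168.1]
force: [-1.7, -0.3, 17.7]
gripper_width: 0.4
gripper_force: 8.7
```

Request:
{"api": "advance", "payload": {"motion": [{}, {}, {"dz":-0.08}, {"dx":-0.02, "dz":-0.1}, {"dx":-0.04, "dz":-0.1}, {"dx":-0.04, "dz":-0.1}, {"dx":-0.04, "dz":-0.1}, {"dx":-0.02, "dz":-0.1}]}}

```text
time_s: 6.25
ee_pos: [505.3, -142.1, 67.3]
ee_rot: [180.0, -0.1, 168.1]
force: [-1.1, 0.5, 3.2]
gripper_width: 0.5
gripper_force: 1.4
```

Request:
{"api": "advance", "payload": {"motion": [{"dz":-0.1}, {"dz":-0.16}, {"dz":-0.3}, {"dz":-0.6}, {"dz":-0.8}, {"dz":-0.8}, {}, {}]}}

```text
time_s: 7.05
ee_pos: [505.8, -142.3, 206.0]
ee_rot: [-180.0, 0.1, 168.1]
force: [-0.4, 0.6, -0.7]
gripper_width: 0.4
gripper_force: 0.0
```

Run:
```python
from h import *
a=camrig.grab_frame("side");b=camrig.grab_frame("side")
t=camrig.grab_frame("top");C=np.zeros((480,760,3),np.uint8);C[:]=0
C[:,:]=cv2.resize(b[80:280,170:],None,fx=1,fy=1)[:0].sum() if 0 else 0
c=cv2.resize(b[80:275,175:375],None,fx=2.4,fy=2.4);C[:c.shape[0],:c.shape[1]]=c
d=cv2.resize(t[110:260,130:350],None,fx=1.2,fy=1.2);C[:d.shape[0],490:490+d.shape[1]]=d
cv2.imwrite("pics/c3.png",C);o=cv2.imread("pics/side0.png")
for n,(x,y,w,h) in dict(pad=(236,218,60,45),box=(298,215,35,40),navy=(180,85,95,75)).items():
    print(n,cv2.absdiff(b,o)[y:y+h,x:x+w].mean().round(2))
print(env.state()["force"],env.state()["time_s"])
```

```text
pad 0.5
box 0.4
navy 24.94
[ 0.42561968  0.17530956 -0.2671394 ] 7.2
```

View pics/c3.png

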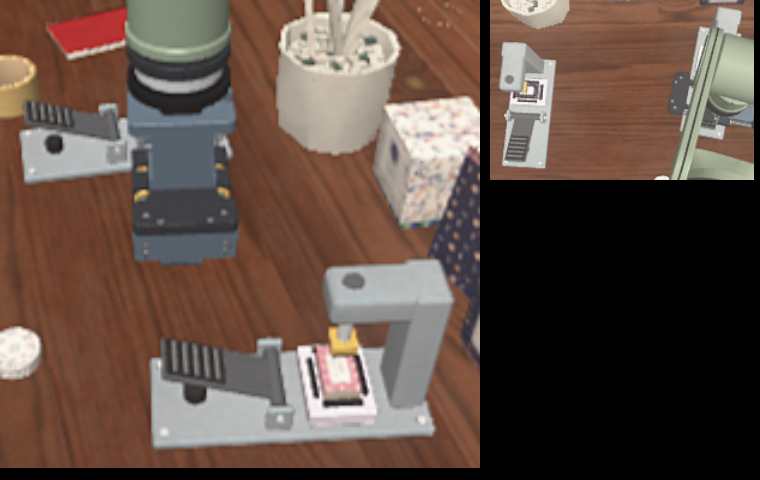

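The pink treadle is fully up again. The pad and box regions match the first picture, with differences of 0.5 and 0.4. The box is still in its nest and the navy press is untouched. Its image difference is only the arm in front of it.

```bash
python3 -c "
from workcell import env, camrig, job
print(job.job_done())"
```

```text
the job is handed in; nothing more can be done
None
```

The pink matchbox is stamped: its treadle was held at the stop for about 1.1 s and came fully back up, the box is still in its nest, the navy press was not touched, and the job was handed in at about 7 s.

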